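# Hold the bean silo's slide open at its mark

### The arm

A 6-joint arm with a two-finger parallel gripper is mounted at the origin on the work surface. World frame = base frame: x ahead of the robot, y to its left, z up, the work surface at z = 0. Lengths are in m, angles in degrees, forces in N, time in s.
With the tool pointing down it reaches from about 0.4 to 0.825 m from the base axis. Payload 7 kg.
Tool frame: the origin (TCP) lies at the centre of the arm's flange, where the gripper is bolted on; the fingertips stand 178 mm ahead of it and the grasp point (between the pads) lies 159 mm ahead of it (r.tips_ahead is the z of the fingertips in the tool frame, in m); z points along the fingers, y is the line along which they close (so a half turn about z gives the same grasp; the last joint's range is limited). The gripper opens to 88 mm and grips with 3 to 60 N. Pads are 19 mm wide; open, the fingers measure 130 mm over their backs; the gripper's body (78 mm by 193 mm) begins 47 mm behind the grasp point.
Start: joints at [-58.837, 20.546, 0.682, 0, -70.136, -16.507], TCP at [0.171, -0.653, 0.405] pointing down, gripper open.
Joint ranges: [-176.03, 176.03], [-82.01, 121.73], [-58.28, 71.71], [-173.87, 95.51], [-174.79, -0.11], [-173.66, 173.66]. Speed limits (degrees/s): [136.94, 136.94, 172.46, 180, 180, 180].

### API

Orientations are given as [roll, pitch, yaw] about the fixed x, y, z axes, in that order (R = Rz(yaw) Ry(pitch) Rx(roll)).
In Python, from plant import r gives the robot as it stands. The module is installed in compiled form; this text tells all that it offers.
- The arm moves only by the shell command python3 -m pendant 'ROWS' [FORCE]. ROWS is JSON, a list that holds one entry, the list of rows, each a list of 7 numbers: the shift along the tool's x, y, z in m, then the turn, a rotation vector about the tool's x, y, z in degrees, then the gripper command: -1 is shut, 1 is fully open, values between are in proportion. A call has 1 to 5 rows; each row is the pose to reach, as a shift and turn from the pose commanded when the call began, along the tool's axes at that moment; what a row does not reach only later rows make up. A row lasts 1/10 s, in which the tool goes at most 50 mm and 8.59 degrees, less where a joint would pass 70% of its speed; a pose out of reach is approached as far as the arm can. A call with a gripper value outside its range is refused whole. The fingers move at their own pace and stop on an object; FORCE is the grip in N (left out, the last holds). Time passes only in rows, so rows that repeat a pose let the fingers close. It gives the time, the measured TCP pose, the force, the opening and the grip force at its end, in the units of the state.
- r.get_state(): the state, without advancing time (a new reading comes with each control period).
- r.capture(name): name is "side" or "top" or "wrist"; returns the picture (400x640x3 uint8, red, green, blue); there is no depth.
- r.camera_params(name): a dict with "fx", "fy", "cx", "cy" (pixels), "R" (3x3) and "t" (3): a world point X has camera coordinates R X + t. Camera axes: x right, y down, z forward; pixel columns grow to the right and rows downward; lengths in m; the calibration is good to about 2 mm. The wrist camera is an equidistant fisheye: a pixel r from the principal point sees the ray r / f radians off the axis. A picture is of the moment at which its call begins: read the wrist's pose just before it. camera_params takes no time and is no camera call; for the wrist camera it gives the pose at the moment of the call.
- r.close_job(): hands the job in; it is judged then, once.
The state is a dict: "time_s": time; "joints": joint angles; "qd": joint speeds; "joint_torque": joint torques, N m; "tcp_pos": TCP position; "eef_rot": TCP orientation; "contact_force": force on the tool from outside, world axes, zero at the start; "moment": the same for the moment, N m; "gripper_width": finger opening in m; "gripper_force": force on a finger pad.
Only numpy, scipy, OpenCV 4.12 (cv2) and the standard library are available. Lean on these libraries where they do the work, as an engineer would, in place of code of your own. Each camera call takes 0.05 s, during which the arm holds its last target. There are 200 camera calls.

### The job

The bean silo has been emptied and its throat is about to be brushed out, so its spring-closed slide has to be held open. Take the syrup bottle that is standing in front of the slide out of the way and stand it upright on free counter, a good hand's breadth or more clear of the slide and of the way it will travel, without disturbing anything else; then pull the slide out by its grip until the line engraved across the blade is level with the front lip of the guide, and keep it there. The job finishes while still holding the slide at that mark: do not let go.

Things in the scene. Friction and masses are not known exactly. Their poses are not given: they have to be found in the camera images.
- silo: Bean silo, 400 mm tall, fixed: dark steel foot 190 x 150 x 12 mm, two posts, an aluminium slide guide (top 136 mm above the counter), a steel funnel, a clear cylinder of radius 50 mm (from 185 mm up to a black lid), a spout under the guide. Origin on the counter under the cylinder's axis. Its -x axis is its front: the slide comes out of the guide that way. z up.
- slide (a joint): How far the silo's slide is pulled out along the silo's -x axis, m: 0 shut, 0.045 the mark (the dark line across the 50 mm wide blade, hidden in the guide when shut, is then level with the guide's front lip), 0.065 end stop. The spring pulls back with about 4 N when shut, 8.5 N at the mark, 10.5 N at the stop; released, the slide shuts by itself.
- slide_grip (a point): Middle of the slide's grip: upright black cylinder 24 mm across, 45 mm high, on the slide's flat steel tongue (26 mm wide, 4 mm thick, ending 17 mm in front of the grip's axis). On its axis, 150.5 mm above the counter, 22 mm above the tongue, 23 mm below the grip's top; when shut 125 mm in front of the silo's axis. Nothing is above it: the silo's cylinder is 75 mm behind it.
- guide_lip (a point): Front lip of the slide guide, at the middle of the blade's width, on top of the blade, 128.5 mm above the counter and 45 mm in front of the silo's axis. Axes as the silo's.
- slide_reach (a point): Point on the counter straight below where the middle of the grip is when the slide is at the mark, 170 mm in front of the silo's axis. Fixed to the silo; axes as the silo's. The bottle is well clear when its axis is more than 120 mm from this point.
- bottle_mid (a point): Capped amber glass syrup bottle, round, 240 mm tall, standing just in front of the slide; 0.3 to 0.65 kg. Point on its axis half-way up, 120 mm above its foot; z runs from foot to cap. Body 64 mm across up to 150 mm, shoulder to 192 mm, neck 27 mm across from 192 to 212 mm, black cap 30 mm across from 212 to 240 mm. Can be lifted by neck and cap.
- bottle: The same bottle; origin at the centre of its foot.
- dosing_cup: Open steel cup, 72 mm across, 68 mm tall, standing loose on the silo's foot under the spout; origin at the centre of its underside. A bystander.
- milk_jug: Open steel milk jug, 88 mm across at the foot, 100 mm tall, wire handle reaching 70 mm from the axis towards its +x; origin at the centre of its underside. A bystander.
- portafilter: Portafilter lying on the counter: open steel basket 70 mm across, 34 mm high, with a black handle that reaches 163 mm from the basket's axis towards its -x; origin under the basket's centre. A bystander.
- knock_box: Round open stainless knock box, 140 mm across, 100 mm tall, with a black rubber bar across it; origin at the centre of its underside. A bystander.
- stand: Three-tier metal stand, 150 mm deep (x), 220 mm wide (y), 290 mm tall, fixed; with the tamper on top the whole is 325 mm tall. Origin on the counter at its middle.
- tamper: Small tamper, steel foot 54 mm across, wooden handle, 85 mm tall, on the stand's top tier; origin at the centre of its underside. A bystander.
- glass_cup: Clear glass cup, 72 mm across, 85 mm tall, on the stand's middle tier; origin at the centre of its underside. A bystander.
- brush: Silicone brush, 180 mm long, lying on the stand's bottom tier; origin near its middle. A bystander.
Not all that is in view belongs to the job. Of the things shaped like the bottle, the amber glass one is meant.

How it is judged (in metres and radians):
On the way, in this order (a step that is already met when the one before it is completed fails the run):
1. the syrup bottle stands upright on the counter, let go, more than 120 mm from the slide's reach (horizontal distance between bottle_mid and slide_reach above 0.12 m and angle between bottle_mid's own z axis and vertical below 0.1 rad and height (world z) of bottle_mid between 0.113 and 0.127 m and contact force between the fingers and bottle below 0.1 N and linear speed of bottle below 0.02 m/s), for 0.3 s.
2. the slide is held at the mark by the fingers (value of joint slide between 0.04 and 0.05 m and contact force between the fingers and slide above 3 N), for 0.5 s.
At the end, for the whole second after the job is handed in: The fingers hold the slide still with its line within 5 mm of the guide's lip (joint 0.040 to 0.050 m, contact force over 3 N), and the bottle stands upright (within 0.1 rad) on the counter, untouched and at rest, its axis more than 120 mm from the point slide_reach; nothing else has been disturbed (all of step 1 and all of step 2 and velocity of joint slide between -0.01 and 0.01 m/s); the arm keeps its last pose, push and grip.
It fails at once if the syrup bottle is tipped over (angle between bottle_mid's own z axis and vertical above 0.6 rad).
It fails at once if the dosing cup under the spout is shoved more than 25 mm or tipped (distance of dosing_cup from where it was at the start of the episode above 0.025 m or angle between dosing_cup's own z axis and vertical above 0.4 rad).
It fails at once if the milk jug, portafilter or knock box is shoved more than 25 mm or tipped (distance of any of milk_jug, portafilter, knock_box from where it was at the start of the episode above 0.025 m or angle between any of milk_jug, portafilter, knock_box's own z axis and vertical above 0.4 rad).
It fails at once if something on the stand is shoved more than 25 mm or tipped (distance of any of tamper, glass_cup, brush from where it was at the start of the episode above 0.025 m or angle between any of tamper, glass_cup, brush's own z axis and vertical above 0.4 rad).
It also fails if it takes over 51 s, if anything falls off the work surface, if the arm or the gripper's body presses on something with over 40 N, if the wrist force passes 120 N, or if a joint passes its speed limit or range.

## Working session

There is one attempt and no reset: what is moved stays moved. The work goes in short steps, Python scripts to look and compute and a shell command to move; the robot and the scene stay as the last step left them, time stands still between calls to the robot, and variables do not carry over. Pictures are saved under pics/ and viewed, at most 10 in all, crops included, and the job is handed in when it is done.

```bash
mkdir -p pics
cat > h.py <<'E'
import numpy as np, cv2
from plant import r
def ray(p,u,v,fish=False):
    R=np.array(p["R"]);t=np.array(p["t"]);x=(u-p["cx"])/p["fx"];y=(v-p["cy"])/p["fy"]
    if fish:
        a=np.hypot(x,y); d=np.array([x/a*np.sin(a),y/a*np.sin(a),np.cos(a)]) if a>1e-9 else np.array([0,0,1.])
    else: d=np.array([x,y,1.])
    d=R.T@d; return -R.T@t, d/np.linalg.norm(d)
def plane(p,u,v,z,fish=False):
    o,d=ray(p,u,v,fish); return o+d*(z-o[2])/d[2]
def tri(rays):
    A=np.zeros((3,3));b=np.zeros(3)
    for o,d in rays:
        M=np.eye(3)-np.outer(d,d);A+=M;b+=M@o
    return np.linalg.solve(A,b)
def proj(p,X,fish=False):
    c=np.array(p["R"])@np.array(X)+np.array(p["t"])
    if fish:
        n=np.hypot(c[0],c[1]);a=np.arctan2(n,c[2]);return p["cx"]+p["fx"]*a*c[0]/n,p["cy"]+p["fy"]*a*c[1]/n
    return p["cx"]+p["fx"]*c[0]/c[2],p["cy"]+p["fy"]*c[1]/c[2]
E
python3 - <<'E'
from h import *
for n in("side","top"):
    im=r.capture(n);cv2.imwrite(f"pics/{n}0.png",im[...,::-1])
    p=r.camera_params(n);R=np.array(p["R"]);print(n,p["fx"],p["cx"],p["cy"],(-R.T@np.array(p["t"])).round(3),R[2].round(2))
s=r.get_state();print(s)
E
```

```text
side 485.9914211821066 321.9031797498771 202.9604709900029 [-0.288  0.555  1.052] [ 0.65 -0.39 -0.65]
top 410.77998389975335 319.75371255049095 199.5082754375243 [0.452 0.    1.477] [ 0.1   0.02 -1.  ]
{'time_s': 0.1, 'joints': array([-5.88371558e+01,  2.05878178e+01,  6.38145193e-01, -1.61318516e-02,
       -7.01334918e+01, -1.65072124e+01]), 'qd': array([-0.07128542, -0.07532587,  0.1285309 ,  0.07546111,  0.02568497,
       -0.06631939]), 'joint_torque': array([-1.98026522e-03, -5.84163058e+01,  2.93750721e+01,  7.01541245e+00,
        1.01615384e-02, -8.98678900e-05]), 'tcp_pos': array([ 0.170737  , -0.65287894,  0.40380905]), 'eef_rot': array([ 1.79915954e+02, -9.09138064e-03, -1.65349855e+02]), 'contact_force': array([-0.8668218 ,  0.32231418,  0.81489307]), 'moment': array([0.04157617, 0.00959474, 0.00506507]), 'gripper_force': 0.0, 'gripper_width': 0.0880309414674963}
```

View pics/side0.png

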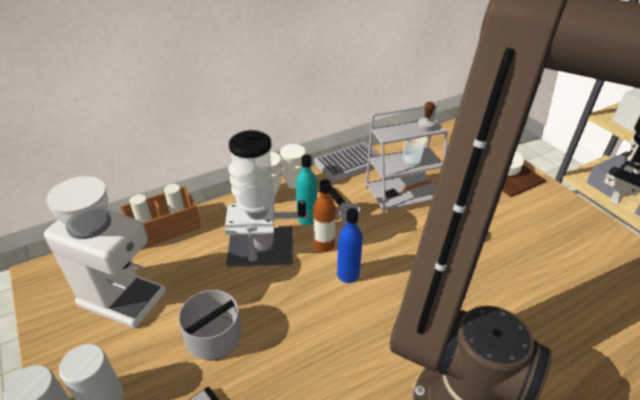

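View pics/top0.png

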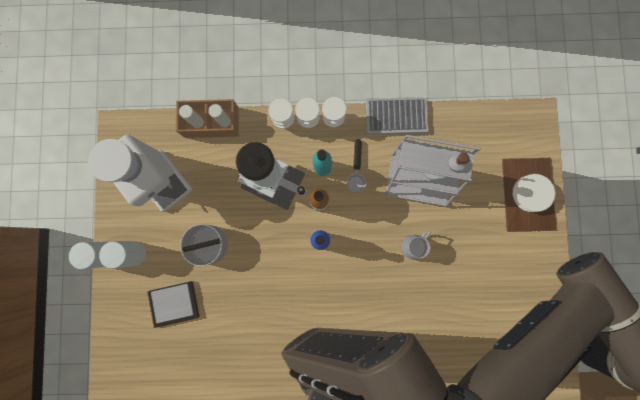

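Candidates: teal bottle, side (306,190) / top (322,162); amber bottle, side (325,215) / top (318,199); blue bottle, side (349,245) / top (320,240). The amber one fits, both by colour and because it stands right in front of the grip at top (301,190). I'll confirm it in a crop.

Run:
```python
import cv2,numpy as np
a=cv2.imread("pics/top0.png")[130:260,220:350];b=cv2.imread("pics/side0.png")[120:290,210:380]
cv2.imwrite("pics/crop0.png",np.hstack([cv2.resize(a,(400,400),interpolation=2),cv2.resize(b,(400,400),interpolation=2)]))
```

```text
(no output)
```

View pics/crop0.png

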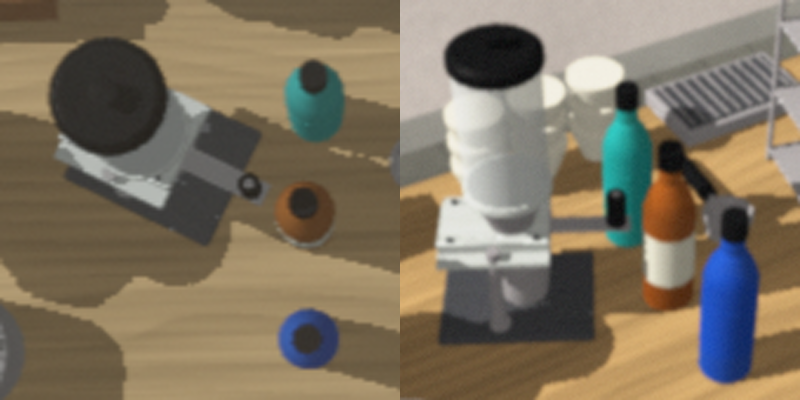

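The crop confirms it: the amber labelled bottle stands in front of the black grip. Its cap is at top (318.5,196) and side (325,186); the grip's top is at top (301,190) and side (302,203). Next I'll measure positions.

Run:
```python
from h import *
T=r.camera_params("top");S=r.camera_params("side")
im=cv2.imread("pics/top0.png");sd=cv2.imread("pics/side0.png")
def blob(im,u,v,w,thr=75):
    x0,y0=u-w,v-w;g=im[y0:v+w,x0:u+w].max(2)<thr
    n,l,st,c=cv2.connectedComponentsWithStats(g.astype(np.uint8));k=1+np.argmin(np.hypot(*(c[1:]-w).T)+1e3*(st[1:,4]<6));return c[k]+[x0,y0],st[k,4],st[k,:4]+[x0,y0,0,0]
for n,u,v,w,z in [("cap",318,196,9,.232),("teal",322,154,9,.232),("blue",319,240,9,.232),("grip",301,190,7,.165),("lid",255,161,25,.39)]:
    c,a,b=blob(im,u,v,w);print(n,c.round(1),a,b,plane(T,*c,z).round(3))
for n,u,v,w in [("cap",325,186,12),("grip",302,209,12),("lid",250,143,30)]:
    c,a,b=blob(sd,u,v,w);print("side",n,c.round(1),a,b)
    ct,_,_=blob(im,*{"cap":(318,196,9),"grip":(301,190,7),"lid":(255,161,25)}[n]);print(tri([ray(T,*ct),ray(S,*c)]).round(3))
# foot corners (dark) from crop, z=.012
for cu,cv in [(262,131),(207,245)]: print("foot front corner",plane(T,220+cu*.325,130+cv*.325,.012).round(3))
for n,u,v,z in [("jug",417,247,.1),("pf",357,183,.034),("pf handle",358,142,.02),("knock",203,246,.1),("stand corner",388,202,.0),("stand c2",455,205,0),("scale",173,304,0.02)]: print(n,plane(T,u,v,z).round(3))
```

```text
cap [318.5 195.5] 81 [314 191  10  10] [0.587 0.025 0.232]
teal [321.8 154.8] 77 [318 150   9  11] [0.713 0.012 0.232]
blue [319.8 239.9] 66 [316 236   9   9] [0.452 0.024 0.232]
grip [300.9 190.3] 45 [297 186   8   9] [0.612 0.083 0.165]
lid [255.  161.1] 1130 [237 142  38  39] [0.667 0.191 0.39 ]
side cap [327.  187.9] 216 [319 179  18  19]
[0.586 0.023 0.221]
side grip [301.5 209.1] 123 [297 201  10  16]
[0.615 0.084 0.148]
side lid [249.9 144. ] 899 [230 131  41  27]
[0.672 0.195 0.369]
foot front corner [0.695 0.076 0.012]
foot front corner [0.563 0.142 0.012]
jug [ 0.421 -0.295  0.1  ]
pf [ 0.649 -0.108  0.034]
pf handle [ 0.8   -0.118  0.02 ]
knock [0.441 0.419 0.1  ]
stand corner [ 0.582 -0.22   0.   ]
stand c2 [ 0.566 -0.459  0.   ]
scale [0.24  0.547 0.02 ]
```

```bash
cat > g.py <<'E'
from h import *
from scipy.spatial.transform import Rotation as Ro
def to(x,y,zg,yaw=-116.7):
    "tool-frame shift that puts the grasp point at x,y,zg with tool down"
    s=r.get_state();R=Ro.from_euler("xyz",s["eef_rot"],degrees=True)
    G=Ro.from_euler("xyz",[180,0,yaw],degrees=True)
    t=np.array([x,y,zg+.159])
    print("t",round(s["time_s"],2),"shift",R.inv().apply(t-s["tcp_pos"]).round(4),"turn",(R.inv()*G).as_rotvec(degrees=True).round(2),"grasp",(s["tcp_pos"]+R.apply([0,0,.159])).round(4))
E
python3 -m pendant '[[[0,0,-0.05,0,0,-8,1],[0,0,-0.1,0,0,-16,1],[0,0,-0.15,0,0,-24,1],[0,0,-0.19,0,0,-32,1],[0,0,-0.19,0,0,-40,1]]]'
python3 -c "
from g import *
to(.587,.025,.44)"
```

```text
time_s: 0.6
tcp_pos: [0.1701, -0.6528, 0.6018]
eef_rot: [-179.5, -0.3, -125.0]
contact_force: [-1.0, -1.1, 0.6]
gripper_width: 0.0874
gripper_force: 0.0
t 0.6 shift [-0.7944  0.0476 -0.0024] turn [-0.43 -0.37 -8.32] grasp [ 0.1706 -0.6543  0.4428]
```

```bash
python3 -m pendant '[[[-0.05,0.003,0,0,0,-4,1],[-0.1,0.006,0,0,0,-8,1],[-0.15,0.009,0,0,0,-8,1],[-0.2,0.012,0,0,0,-8,1],[-0.25,0.015,0,0,0,-8,1]]]' >/dev/null
python3 -c "
from g import *
to(.587,.025,.44)"
```

```text
t 1.1 shift [-0.5424 -0.0386 -0.0046] turn [ 0.02  0.02 -0.66] grasp [ 0.3034 -0.4389  0.4353]
```

```bash
python3 -m pendant '[[[-0.05,-0.004,0,0,0,0,1],[-0.1,-0.008,0,0,0,0,1],[-0.15,-0.012,0,0,0,0,1],[-0.2,-0.016,0,0,0,0,1],[-0.25,-0.02,0,0,0,0,1]]]' >/dev/null
python3 -m pendant '[[[-0.05,-0.004,0,0,0,0,1],[-0.1,-0.008,0,0,0,0,1],[-0.15,-0.012,0,0,0,0,1],[-0.18,-0.014,0,0,0,0,1],[-0.18,-0.014,0,0,0,0,1]]]' >/dev/null
python3 -c "
from g import *
to(.587,.025,.44)
p=r.camera_params('wrist');im=r.capture('wrist');cv2.imwrite('pics/w1.png',im[...,::-1])
T=r.camera_params('top');b=r.capture('top');cv2.imwrite('pics/top1.png',b[...,::-1])
import json;json.dump({k:np.array(v).tolist() for k,v in p.items()},open('w1.json','w'))
for X in [(.587,.025,.24),(.614,.084,.1735)]:print(proj(p,X,True))
"
```

```text
t 2.1 shift [-0.1113 -0.0047 -0.0061] turn [ 0.13 -0.05 -0.44] grasp [ 0.5317 -0.0719  0.4341]
(np.float64(312.11844420524903), np.float64(265.2317452503091))
(np.float64(314.8669343071153), np.float64(280.6891242823583))
```

View pics/w1.png

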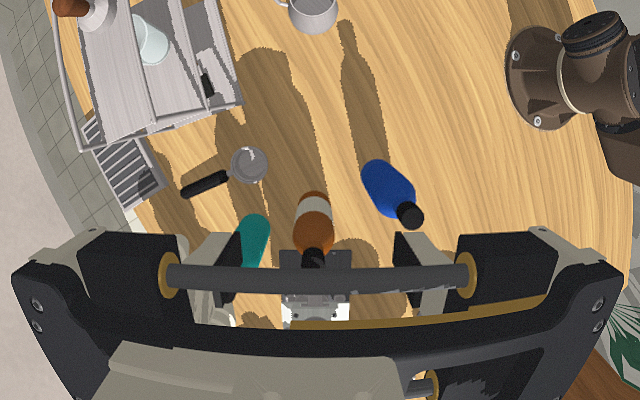

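The wrist view shows the amber cap at about (312,258), against (312,265) predicted, so the estimate holds. The blue and teal bottles stay clear of the fingers.

```bash
python3 -m pendant '[[[-0.05,-0.002,0,0,0,0,1],[-0.1,-0.004,0,0,0,0,1],[-0.11,-0.0045,0,0,0,0,1],[-0.11,-0.0045,0,0,0,0,1],[-0.11,-0.0045,0,0,0,0,1]]]' >/dev/null
python3 -c "
from g import *
to(.587,.025,.223)
p=r.camera_params('wrist');im=r.capture('wrist');cv2.imwrite('pics/w2.png',im[...,::-1])
for X in [(.587,.025,.24),(.614,.084,.1735),(.713,.012,.24),(.452,.024,.24)]:print(proj(p,X,True))
"
```

```text
t 2.7 shift [-6.100e-03  2.000e-04  2.128e-01] turn [-0.   -0.02 -0.68] grasp [0.5843 0.0195 0.4358]
(np.float64(316.6595753355182), np.float64(181.39580321220245))
(np.float64(319.0373484309581), np.float64(215.21222854407682))
(np.float64(218.7396694846853), np.float64(219.38122700428283))
(np.float64(423.1615890883983), np.float64(127.63052972604832))
```

View pics/w2.png

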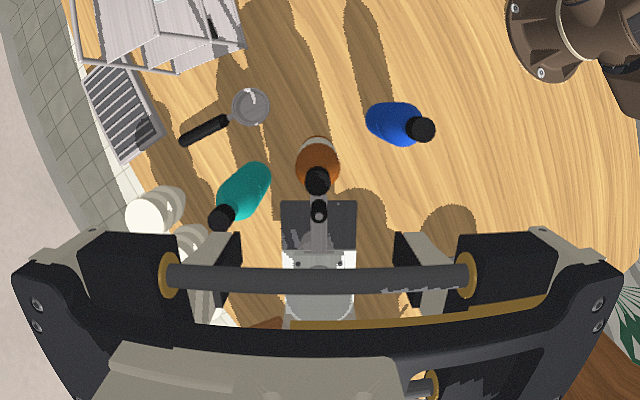

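The cap is at (317,182) and the grip top at (319,215), both matching the predictions. Descending to grasp.

```bash
python3 -m pendant '[[[-0.004,0,0.05,0,0,0,1],[-0.004,0,0.1,0,0,0,1],[-0.004,0,0.15,0,0,0,1],[-0.004,0,0.18,0,0,0,1],[-0.004,0,0.205,0,0,0,1]]]' >/dev/null
python3 -m pendant '[[[0,0,0,0,0,0,1],[0,0,0,0,0,0,1]]]'
python3 -c "
from g import *
to(.587,.025,.223)"
```

```text
time_s: 3.45
tcp_pos: [0.5866, 0.0231, 0.3909]
eef_rot: [-179.9, 0.0, -117.4]
contact_force: [0.1, -0.4, 0.5]
gripper_width: 0.0874
gripper_force: 0.0
t 3.45 shift [-0.0019  0.0005  0.0089] turn [-0.06  0.01 -0.69] grasp [0.5867 0.023  0.2319]
```

```bash
python3 -m pendant '[[[-0.002,0,0.009,0,0,0,1],[-0.002,0,0.009,0,0,0,-1],[-0.002,0,0.009,0,0,0,-1],[-0.002,0,0.009,0,0,0,-1],[-0.002,0,0.009,0,0,0,-1]]]' 35 >/dev/null
python3 -m pendant '[[[0,0,0,0,0,0,-1],[0,0,0,0,0,0,-1],[0,0,0,0,0,0,-1]]]' 35
```

```text
time_s: 4.25
tcp_pos: [0.5875, 0.0258, 0.3807]
eef_rot: [180.0, -0.0, -117.3]
contact_force: [1.6, -0.6, 0.2]
gripper_width: 0.037
gripper_force: 0.0
```

```bash
python3 -m pendant '[[[0,0,0,0,0,0,-1],[0,0,0,0,0,0,-1],[0,0,0,0,0,0,-1],[0,0,0,0,0,0,-1]]]' 35; python3 -m pendant '[[[0,0,-0.02,0,0,0,-1],[0,0,-0.05,0,0,0,-1],[0,0,-0.09,0,0,0,-1],[0,0,-0.13,0,0,0,-1],[0,0,-0.17,0,0,0,-1]]]'
```

```text
time_s: 4.65
tcp_pos: [0.5875, 0.0258, 0.3806]
eef_rot: [180.0, -0.0, -117.3]
contact_force: [0.2, 0.5, -0.6]
gripper_width: 0.0283
gripper_force: 35.0
time_s: 5.15
tcp_pos: [0.5871, 0.0258, 0.5515]
eef_rot: [179.9, -0.0, -117.3]
contact_force: [1.7, 0.6, -2.9]
gripper_width: 0.0282
gripper_force: 35.0
```

```bash
python3 -m pendant '[[[0,0,-0.03,0,0,0,-1],[0,0,-0.03,0,0,0,-1]]]'
python3 -c "
from g import *
to(.46,.2,.4222)"
```

```text
time_s: 5.35
tcp_pos: [0.5875, 0.0255, 0.5852]
eef_rot: [-179.7, 0.2, -117.3]
contact_force: [-0.1, 0.3, -3.5]
gripper_width: 0.028
gripper_force: 35.0
t 5.35 shift [-0.0964  0.1934  0.0033] turn [-0.31  0.24 -0.65] grasp [0.5886 0.0257 0.4262]
```

```bash
python3 -m pendant '[[[-0.018,0.036,0,0,0,0,-1],[-0.036,0.072,0,0,0,0,-1],[-0.054,0.108,0,0,0,0,-1],[-0.072,0.144,0,0,0,0,-1],[-0.084,0.17,0,0,0,0,-1]]]' >/dev/null;python3 -m pendant '[[[-0.01,0.02,0,0,0,0,-1],[-0.01,0.02,0,0,0,0,-1],[-0.01,0.02,0,0,0,0,-1]]]'
python3 -c "
from g import *
to(.46,.2,.223)
b=r.capture('top');cv2.imwrite('pics/top2.png',b[120:300,160:360,::-1].repeat(3,0).repeat(3,1))"
```

```text
time_s: 6.15
tcp_pos: [0.4615, 0.197, 0.5796]
eef_rot: [179.9, -0.1, -117.3]
contact_force: [0.2, 0.0, -2.8]
gripper_width: 0.0278
gripper_force: 35.0
t 6.15 shift [-0.0023  0.0026  0.1976] turn [ 0.05 -0.08 -0.56] grasp [0.4613 0.1968 0.4206]
```

View pics/top2.png

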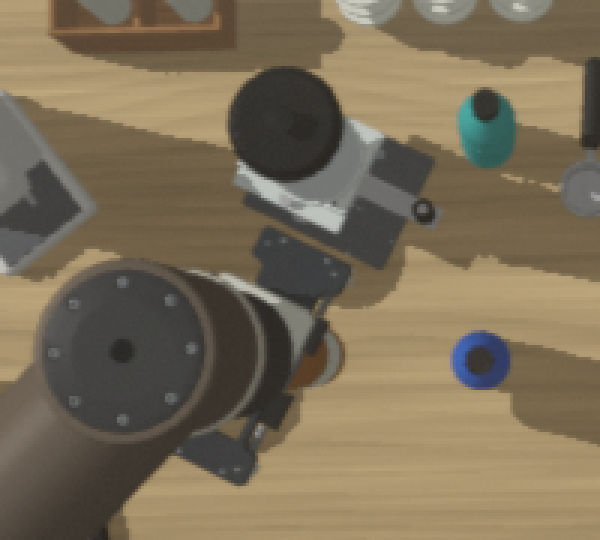

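The bottle hangs below the gripper at top-image px (267,240), with free counter around it. Lowering.

```bash
python3 -m pendant '[[[0,0,0.045,0,0,0,-1],[0,0,0.09,0,0,0,-1],[0,0,0.135,0,0,0,-1],[0,0,0.165,0,0,0,-1],[0,0,0.18,0,0,0,-1]]]' >/dev/null;python3 -m pendant '[[[0,0,0.004,0,0,0,-1],[0,0,0.008,0,0,0,-1],[0,0,0.008,0,0,0,-1]]]'
```

```text
time_s: 7.0
tcp_pos: [0.4623, 0.1964, 0.393]
eef_rot: [-180.0, 0.0, -117.4]
contact_force: [0.3, -0.8, -2.8]
gripper_width: 0.0284
gripper_force: 35.0
```

```bash
python3 -m pendant '[[[0,0,0.003,0,0,0,-1],[0,0,0.006,0,0,0,-1],[0,0,0.009,0,0,0,-1],[0,0,0.009,0,0,0,-1]]]';python3 -m pendant '[[[0,0,0.001,0,0,0,-1],[0,0,0.002,0,0,0,-1],[0,0,0.003,0,0,0,-1],[0,0,0.003,0,0,0,-1]]]'
```

```text
time_s: 7.4
tcp_pos: [0.4617, 0.1966, 0.3834]
eef_rot: [180.0, -0.0, -117.3]
contact_force: [0.8, 0.1, -3.2]
gripper_width: 0.0285
gripper_force: 35.0
time_s: 7.8
tcp_pos: [0.462, 0.1967, 0.381]
eef_rot: [-180.0, 0.0, -117.3]
contact_force: [-0.2, -0.0, -0.6]
gripper_width: 0.0285
gripper_force: 35.0
```

Touchdown: the load has gone. Releasing slowly and rising.

```bash
python3 -m pendant '[[[0,0,0.001,0,0,0,-0.2],[0,0,0.001,0,0,0,0],[0,0,0.001,0,0,0,0.4],[0,0,0.001,0,0,0,1],[0,0,0.001,0,0,0,1]]]';python3 -m pendant '[[[0,0,0,0,0,0,1],[0,0,0,0,0,0,1],[0,0,0,0,0,0,1],[0,0,0,0,0,0,1]]]';python3 -m pendant '[[[0,0,-0.03,0,0,0,1],[0,0,-0.07,0,0,0,1],[0,0,-0.11,0,0,0,1],[0,0,-0.15,0,0,0,1],[0,0,-0.15,0,0,0,1]]]'
python3 -c "
from g import *
to(.614,.084,.3)"
```

```text
time_s: 8.3
tcp_pos: [0.4619, 0.1966, 0.3797]
eef_rot: [-180.0, 0.0, -117.3]
contact_force: [-0.4, -0.2, -0.6]
gripper_width: 0.0617
gripper_force: 0.0
time_s: 8.7
tcp_pos: [0.4619, 0.1966, 0.3797]
eef_rot: [180.0, 0.0, -117.3]
contact_force: [-0.4, -0.2, -0.2]
gripper_width: 0.0866
gripper_force: 0.0
time_s: 9.2
tcp_pos: [0.4625, 0.1966, 0.5356]
eef_rot: [-179.7, 0.5, -117.3]
contact_force: [0.2, -1.1, -1.2]
gripper_width: 0.0878
gripper_force: 0.0
t 9.2 shift [ 0.0311 -0.1859  0.0772] turn [-0.28  0.46 -0.63] grasp [0.4638 0.1974 0.3766]
```

```bash
python3 -m pendant '[[[0.031,-0.035,0,0,0,0,1],[0.031,-0.075,0,0,0,0,1],[0.031,-0.12,0,0,0,0,1],[0.031,-0.16,0,0,0,0,1],[0.031,-0.186,0,0,0,0,1]]]' >/dev/null;python3 -m pendant '[[[0,0,0.04,0,0,0.6,1],[0,0,0.06,0,0,0.6,1],[0,0,0.06,0,0,0.6,1],[0,0,0.06,0,0,0.6,1]]]'
python3 -c "
from g import *
p=r.camera_params('wrist');im=r.capture('wrist');cv2.imwrite('pics/w3.png',im[...,::-1])
b=r.capture('side');cv2.imwrite('pics/side3.png',b[...,::-1])
to(.614,.084,.158)
for X in [(.614,.084,.1735),(.594,.044,.1285),(.713,.012,.24),(.462,.197,.24)]:print(np.round(proj(p,X,True),1))
"
```

```text
time_s: 10.1
tcp_pos: [0.6131, 0.0836, 0.4702]
eef_rot: [-180.0, -0.0, -117.9]
contact_force: [0.1, 0.5, 1.0]
gripper_width: 0.0876
gripper_force: 0.0
t 10.2 shift [-0.0003 -0.0004  0.1546] turn [-0.12  0.1  -1.21] grasp [0.6135 0.0839 0.3126]
[315.9 191. ]
[315. 138.]
[160.  193.4]
[524.2 242.6]
```

View pics/w3.png

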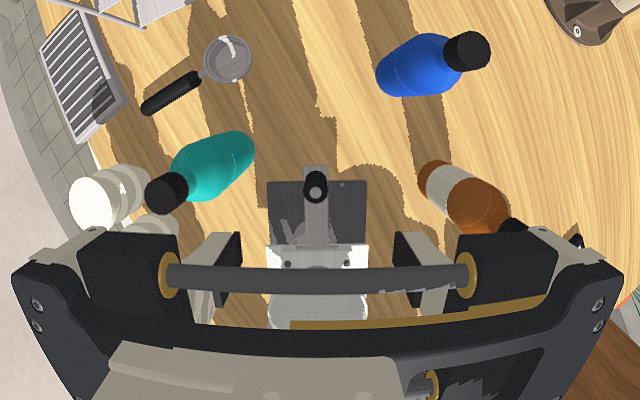

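View pics/side3.png

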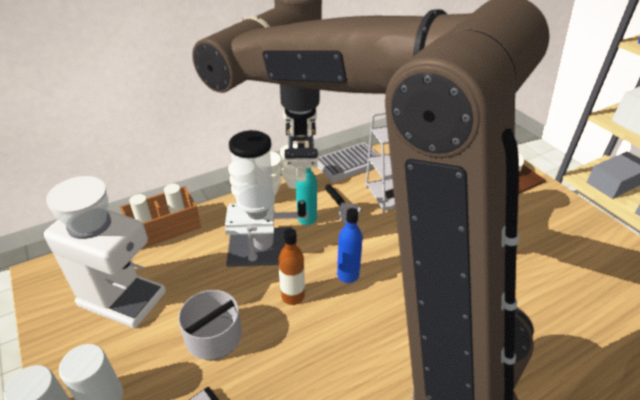

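The amber bottle stands upright on free counter at side (291,270). The grip top at wrist (316,191) matches the prediction. The teal cap at wrist (167,193) may be close to the gripper body, so I'll measure its position and height.

Run:
```python
from g import *
T=r.camera_params("top");S=r.camera_params("side")
W=r.camera_params("wrist")
def cen(f,x0,y0,x1,y1,thr=70):
    g=(cv2.imread(f)[y0:y1,x0:x1].max(2)<thr).astype(np.uint8);n,l,st,c=cv2.connectedComponentsWithStats(g);k=1+st[1:,4].argmax();print(f,c[k]+[x0,y0],st[k]);return c[k]+[x0,y0]
a=cen("pics/top0.png",313,146,331,162);b=cen("pics/side0.png",299,152,314,170);w=cen("pics/w3.png",140,170,192,218)
for rs in ([ray(T,*a),ray(S,*b)],[ray(T,*a),ray(W,*w,True)],[ray(T,*a),ray(S,*b),ray(W,*w,True)]):
    X=tri(rs);d=X[:2]-[.614,.084];th=np.radians(-116.7);f=np.array([np.cos(th),np.sin(th)])
    print(X.round(4),"front",(d@f).round(4),"perp",(d@[-f[1],f[0]]).round(4))
```

```text
pics/top0.png [321.62318841 154.72463768] [ 5  4  8 11 69]
pics/side0.png [306.35185185 160.68518519] [  3   3  10  13 108]
pics/w3.png [165.90647482 192.63453237] [   4    2   45   43 1390]
[0.7143 0.0133 0.2267] front 0.0181 perp 0.1214
[0.7121 0.0136 0.2357] front 0.0188 perp 0.1193
[0.7149 0.0138 0.2278] front 0.0174 perp 0.1217
```

Teal clears the body by about 9 mm. Descending onto the grip.

```bash
python3 -m pendant '[[[0,0,0.04,0,0,-1,1],[0,0,0.08,0,0,-1,1],[0,0,0.105,0,0,-1,1],[0,0,0.12,0,0,-1,1],[0,0,0.13,0,0,-1,1]]]';python3 -m pendant '[[[0,0,0.006,0,0,0,1],[0,0,0.012,0,0,0,1],[0,0,0.018,0,0,0,1],[0,0,0.02,0,0,0,1],[0,0,0.02,0,0,0,1]]]'
python3 -c "
from g import *
to(.614,.084,.160)"
```

```text
time_s: 10.7
tcp_pos: [0.613, 0.0839, 0.3398]
eef_rot: [-180.0, 0.0, -116.9]
contact_force: [-0.6, 0.1, 0.5]
gripper_width: 0.0877
gripper_force: 0.0
time_s: 11.2
tcp_pos: [0.6129, 0.0836, 0.3197]
eef_rot: [-180.0, -0.0, -116.9]
contact_force: [0.3, 0.4, 0.1]
gripper_width: 0.0877
gripper_force: 0.0
t 11.2 shift [-0.0008 -0.0008  0.0007] turn [-0.   -0.   -0.24] grasp [0.6129 0.0836 0.1607]
```

Closing at 50 N.

```bash
for i in 1 2; do python3 -m pendant '[[[0,0,0,0,0,0,-1],[0,0,0,0,0,0,-1],[0,0,0,0,0,0,-1],[0,0,0,0,0,0,-1],[0,0,0,0,0,0,-1]]]' 50; done; python3 -m pendant '[[[0.008,0,0,0,0,0,-1],[0.016,0,0,0,0,0,-1],[0.024,0,0,0,0,0,-1],[0.032,0,0,0,0,0,-1],[0.032,0,0,0,0,0,-1]]]'
```

```text
time_s: 11.7
tcp_pos: [0.6129, 0.0836, 0.3197]
eef_rot: [-180.0, 0.0, -116.9]
contact_force: [0.2, 0.2, 0.5]
gripper_width: 0.0531
gripper_force: 0.0
time_s: 12.2
tcp_pos: [0.6142, 0.083, 0.3198]
eef_rot: [-179.8, 0.0, -116.9]
contact_force: [9.0, -6.2, -3.8]
gripper_width: 0.0229
gripper_force: 50.0
time_s: 12.7
tcp_pos: [0.6, 0.0553, 0.3198]
eef_rot: [-179.8, 0.2, -117.0]
contact_force: [11.2, 1.3, -8.5]
gripper_width: 0.0227
gripper_force: 50.0
```

```bash
python3 -m pendant '[[[0.006,0,0,0,0,0,-1],[0.012,0,0,0,0,0,-1],[0.014,0,0,0,0,0,-1],[0.014,0,0,0,0,0,-1],[0.014,0,0,0,0,0,-1]]]'
python3 -c "
from g import *
s=r.get_state();f=np.array([np.cos(np.radians(-116.7)),np.sin(np.radians(-116.7))])
print('pulled',(s['tcp_pos'][:2]-[.6142,.0830])@f,'from vision est',(s['tcp_pos'][:2]-[.614,.084])@f)
im=r.capture('top');T=r.camera_params('top');w=r.capture('wrist');sd=r.capture('side')
S=r.camera_params('side');lip=np.array([.67,.193])+.045*f
print(proj(T,[*lip,.1285]),proj(S,[*lip,.1285]),proj(r.camera_params('wrist'),[*lip,.1285],True))
a=cv2.resize(im[150:230,240:320],(400,400),interpolation=2);b=cv2.resize(sd[180:260,215:295],(400,400),interpolation=2)
cv2.imwrite('pics/end1.png',np.hstack([a,b])[...,::-1]);cv2.imwrite('pics/w4.png',w[...,::-1])
"
```

```text
time_s: 13.2
tcp_pos: [0.594, 0.0437, 0.3198]
eef_rot: [-179.8, 0.3, -116.9]
contact_force: [11.8, 4.0, -7.8]
gripper_width: 0.0228
gripper_force: 50.0
pulled 0.04420594199704035 from vision est 0.04500944958564502
(np.float64(280.3384973475993), np.float64(180.93252325369946)) (np.float64(274.407186969902), np.float64(214.97884804568614)) (np.float64(316.86911847738696), np.float64(370.6319722191856))
```

View pics/end1.png

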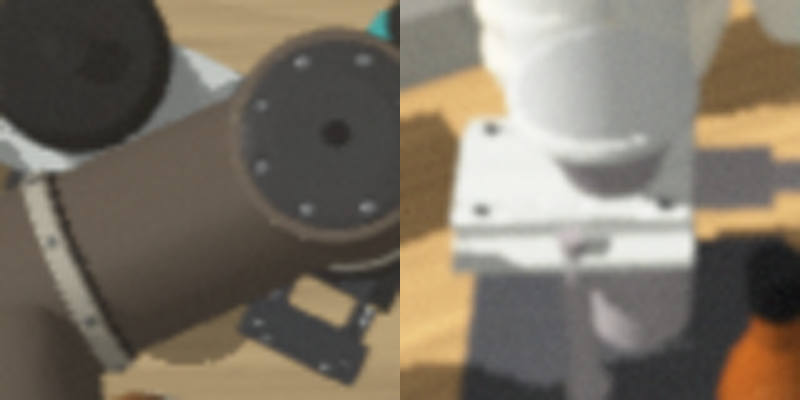

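The side view, right half, shows the blade out of the guide: lip at about crop x 693, wide blade to about 770. The line isn't distinct at this scale, so I'll check the intensity profile along the blade and the blade's exposed length in mm.

Run:
```python
from g import *
S=r.camera_params("side");f=np.array([np.cos(np.radians(-116.7)),np.sin(np.radians(-116.7))])
im=np.mean([r.capture("side").astype(float) for _ in range(6)],0).astype(np.float32).mean(2)
n=np.array([-f[1],f[0]])
for off in (-.015,-.005,.005):
    print(off,[(int(s*1000),int(cv2.getRectSubPix(im,(1,1),tuple(map(float,proj(S,[*(np.array([.67,.193])+(.045+s)*f+off*n),.1285]))))[0,0])) for s in np.arange(-.010,.036,.002)])
for off in (-.015,-.005,.005):
    g=cv2.imread("pics/side0.png").astype(np.float32).mean(2)
    print('shut',off,[int(cv2.getRectSubPix(g,(1,1),tuple(map(float,proj(S,[*(np.array([.67,.193])+(.045+s)*f+off*n),.1285]))))[0,0]) for s in np.arange(-.010,.036,.002)])
print(r.get_state()["time_s"],r.get_state()["tcp_pos"])
```

```text
-0.015 [(-10, 138), (-8, 137), (-6, 133), (-4, 122), (-2, 114), (0, 108), (2, 106), (4, 106), (6, 105), (8, 105), (10, 105), (11, 105), (14, 105), (16, 105), (18, 105), (19, 105), (22, 105), (24, 105), (26, 105), (27, 105), (30, 106), (32, 105), (33, 106)]
-0.005 [(-10, 142), (-8, 140), (-6, 134), (-4, 124), (-2, 113), (0, 107), (2, 104), (4, 103), (6, 103), (8, 103), (10, 104), (11, 104), (14, 104), (16, 104), (18, 105), (19, 105), (22, 104), (24, 104), (26, 104), (27, 104), (30, 103), (32, 103), (33, 103)]
0.005 [(-10, 141), (-8, 138), (-6, 132), (-4, 123), (-2, 113), (0, 107), (2, 104), (4, 104), (6, 103), (8, 103), (10, 103), (11, 104), (14, 104), (16, 104), (18, 104), (19, 103), (22, 103), (24, 103), (26, 103), (27, 104), (30, 103), (32, 103), (33, 104)]
shut -0.015 [122, 121, 119, 115, 116, 119, 125, 125, 125, 125, 124, 127, 129, 129, 128, 128, 129, 129, 128, 127, 126, 124, 124]
shut -0.005 [125, 123, 118, 109, 102, 97, 94, 94, 95, 95, 93, 94, 95, 95, 95, 95, 96, 96, 94, 94, 95, 94, 93]
shut 0.005 [122, 120, 116, 108, 100, 96, 95, 95, 96, 97, 97, 96, 95, 95, 96, 96, 95, 96, 95, 96, 97, 96, 95]
13.65 [0.59408776 0.04375478 0.31978142]
```

View pics/w4.png

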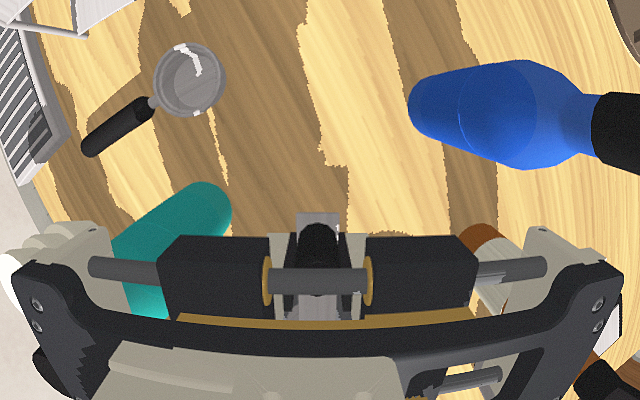

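The wrist view shows the grip seated between the fingers at (317,250). No line shows in front of the lip yet, so the slide is at the mark or slightly short of it, which fits the 44 mm measured. I'll pull 2 mm more and see whether the line appears.

```bash
python3 -m pendant '[[[0.001,0,0,0,0,0,-1],[0.002,0,0,0,0,0,-1],[0.002,0,0,0,0,0,-1]]]'
python3 - <<'E'
from g import *
S=r.camera_params("side");f=np.array([np.cos(np.radians(-116.7)),np.sin(np.radians(-116.7))])
im=np.mean([r.capture("side").astype(float) for _ in range(6)],0).astype(np.float32).mean(2)
n=np.array([-f[1],f[0]])
for off in (-.022,-.018,-.005,.005):
    print(off,[int(cv2.getRectSubPix(im,(1,1),tuple(map(float,proj(S,[*(np.array([.67,.193])+(.045+s)*f+off*n),.1285]))))[0,0]) for s in np.arange(-.010,.060,.002)])
s=r.get_state();print('pulled',(s['tcp_pos'][:2]-[.6142,.0830])@f)
E
```

```text
time_s: 13.95
tcp_pos: [0.5932, 0.0421, 0.3198]
eef_rot: [-179.8, 0.3, -116.9]
contact_force: [11.5, 4.1, -8.5]
gripper_width: 0.0228
gripper_force: 50.0
-0.022 [170, 168, 157, 138, 124, 115, 113, 114, 113, 112, 112, 112, 112, 112, 111, 111, 112, 112, 112, 113, 113, 113, 113, 113, 113, 121, 136, 155, 170, 175, 176, 176, 176, 176, 175]
-0.018 [144, 142, 136, 123, 113, 107, 106, 107, 107, 107, 107, 106, 107, 107, 106, 107, 108, 108, 107, 107, 107, 107, 107, 107, 106, 113, 127, 145, 157, 161, 163, 162, 162, 161, 160]
-0.005 [142, 140, 133, 121, 110, 105, 103, 103, 104, 104, 103, 103, 103, 103, 103, 103, 103, 103, 103, 103, 104, 104, 104, 104, 104, 105, 105, 106, 108, 109, 109, 109, 109, 109, 109]
0.005 [140, 138, 133, 122, 112, 106, 103, 103, 103, 103, 103, 103, 103, 103, 103, 103, 103, 104, 103, 103, 103, 103, 104, 104, 104, 104, 106, 108, 110, 111, 111, 111, 111, 110, 110]
pulled 0.045997027280467874
```

The exposed blade measures about 46 mm, agreeing with the 46 mm pulled by TCP. The line itself never became distinct at the lip, so I'm relying on the two lengths. I'll ease back 1 mm, hold and hand in.

```bash
python3 -m pendant '[[[-0.001,0,0,0,0,0,-1],[-0.001,0,0,0,0,0,-1],[-0.001,0,0,0,0,0,-1],[-0.001,0,0,0,0,0,-1],[-0.001,0,0,0,0,0,-1]]]' >/dev/null; python3 -m pendant '[[[0,0,0,0,0,0,-1],[0,0,0,0,0,0,-1],[0,0,0,0,0,0,-1],[0,0,0,0,0,0,-1],[0,0,0,0,0,0,-1]]]'; python3 -c "
from plant import r
print(r.close_job())"
```

```text
time_s: 15.25
tcp_pos: [0.5937, 0.043, 0.3198]
eef_rot: [-179.8, 0.3, -116.9]
contact_force: [12.0, 3.8, -7.8]
gripper_width: 0.0228
gripper_force: 50.0
the job is handed in; nothing more can be done
None
```

I handed the job in at 15.3 s with the gripper still holding the slide about 45 mm out (measured from arm travel and exposed blade length; I couldn't make out the engraved line), and the amber bottle upright about 200 mm from the slide's reach; the hand-in returned no verdict.

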